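Shut the vent box flap with the hook pole

ROBOT

A 6-joint arm with a two-finger parallel gripper is mounted at the origin on a cart in front of the work surface, level with it; the furniture and walls round the work are solid. World frame = base frame: x ahead of the robot, y to its left, z up, the work surface at z = 0. Lengths are in mm, angles in rad, forces in N, time in s.
With the tool pointing down it reaches from about 350 to 875 mm from the base axis. Payload 4.2 kg.
Tool frame: the origin (TCP) lies on the mounting face of the last link; the fingertips stand 173 mm ahead of it and the grasp point (between the pads) lies 155 mm ahead of it; z points along the fingers, y is the direction in which the jaws open and shut (so a half turn about z gives the same grasp; the last joint's range is limited). The gripper opens to 85 mm and grips with 20 to 120 N. Pads are 22 mm wide; open, the fingers measure 114 mm over their backs; the gripper's body (76 mm by 85 mm) begins 54 mm behind the grasp point. The pads swing forward as they close: fully open they stand 13 mm farther back than shut.
Start: joints at [-0.977, 0.385, 0.008, 0, -1.194, -0.259], TCP at [205.378, -590.271, 404.712] pointing down, gripper open.
Joint ranges: [-3.14, 3.14], [-1.21, 2.06], [-1.07, 1.41], [-3.16, 2.05], [-2.99, -0.16], [-3.1, 3.1]. Speed limits (rad/s): [2.79, 2.79, 3.14, 3.14, 3.14, 3.14].

INTERFACE

Orientations are given as a unit quaternion [x, y, z, w].
In Python, from bench import arm gives the robot as it stands. The module is installed in compiled form; this text tells all that it offers.
- The arm moves only by the tool play_rows, never from a script. Its argument "moves" is a list of rows, each a list of 3 entries, a list of its own where there are three numbers: the shift along the world's x, y, z in units of 30 cm (1.0 is 30 cm), then the turn about the world's z in units of 30 degrees (1.0 is 30 degrees), then the gripper's target within -1 to 1 (shut at 1, half-way at 0, fully open at -1). In form: [[[x, y, z], turn, jaw], ...]. A call has 1 to 12 rows; each row is the pose to reach, as a shift and turn from the pose measured when the call began; what a row does not reach only later rows make up. A row lasts 1/8 s, in which the tool goes at most 62.5 mm and 10.7 degrees, less where a joint would pass 70% of its speed; a pose out of reach is approached as far as the arm can. A call with a number of a shift or a turn outside -1 to 1 is refused whole. A call with a gripper value outside its range is refused whole. The fingers move at their own pace and stop on an object; the grip force is fixed at half the most. Time passes only in rows, so rows that repeat a pose let the fingers close. It gives the time, the measured TCP pose, the force and the opening at its end, in the units of the state.
- arm.read_state(): the state, without advancing time (a new reading comes with each control period).
- arm.get_image(name): name is "scene" or "top" or "wrist"; returns a dict with "pixels" (384x512x3 uint8, red, green, blue), "vfov" (degrees; the focal length in pixels is half the picture's height over the tangent of half this angle, whatever the lens; pixels are square), "cx", "cy" (the principal point, pixels), "xyz" and "rotation" of the camera in the world. Camera axes: x right, y up, looking along -z (the intrinsics and any distortion apply to the point x, -y, -z); pixel columns grow to the right and rows downward; lengths in mm; the calibration is good to about 2 mm. A picture is of the moment at which its call begins. There is no depth.
- arm.job_done(): hands the job in, once; it reports no verdict.
Trained networks look in a picture, given as the dict that the camera call returned (one of the last four; its "shot" number tells which), for a name from the list of things; names that differ only in an ending like _2 or _b are one class to them, and where a whole thing is asked for, a point or a joint stands for the part that bears it (a point fixed in the world has none). Each returns a list of dicts, best first, with "conf" (0 to 1); they miss things now and then, are a little off and sometimes report something else, mostly with a low value. They report only what shows in the picture. A call takes as long as a camera call.
- arm.look_for(name, picture): "centre" ([x, y, z] in mm, in world coordinates, good to about 4 mm: the middle of the surface that is visible of it).
The state is a dict: "clock": time; "joints": joint angles; "joint_vel": joint speeds; "joint_efforts": joint torques, N m; "position": TCP position; "ee_rot": TCP orientation; "contact_force": force on the tool from outside, world axes, zero at the start; "wrist_torque": the same for the moment, N m; "gripper_width": finger opening in mm.
Only numpy, scipy, OpenCV 4.12 (cv2) and the standard library are available. Lean on these libraries where they do the work, as an engineer would, in place of code of your own. Each camera call takes 0.05 s, during which the arm holds its last target.

TASK

The tilting flap high in the front of the white vent box is open: take the hook pole from its cradle, drop its hook into the ring eye on the flap and pull the flap shut past its roller catch, then hold a firm pull of about 15 N on it for half a second so that the seal seats, never more than 25 N on the box or flap. Touch box and flap with the pole only, not with the hand. Then unhook and lay the pole gently back into both forks of its cradle, hook hanging down, leaving the flap shut and the other things on the bench where they are.

Things in the scene. Friction and masses are not known exactly. Their poses are not given: they have to be found in the camera images.
- vent: White sheet-metal vent box, fixed, 150 deep (x) x 200 wide (y) x 326 mm high, round duct collar on its roof. Origin: centre of its underside; x points from front to back (away from the robot at yaw 0), z up. Grey edging on its front ends 81 mm in front of the origin; lower edge of the lintel at z = 288 mm, opening 148 mm wide. The flap's hinge line runs along y at x = -75, z = 140 mm.
- flap (a joint): Tilt of the blue flap (154 x 148 x 8 mm), rad: 0 = upright, grows as its top tilts back into the box (to 0.45). It stays where left (1 to 3 N at the ring). Pulled out of the box's front it shuts: 0.09 rad before shut it meets a sprung roller catch (7 to 13 N at the ring), which then holds it on the seal, a firm stop; as the seal is worn, shut lies unseen at any tilt from 0 to 0.035.
- eye (a point): Centre of the brass ring eye, 65 mm out in front of the flap, 100 mm above the hinge: at tilt a it is, in the box's frame, at x = -75 + 100 sin a - 65 cos a, y = 0, z = 140 + 100 cos a + 65 sin a mm. Inner diameter 24, wire 6 mm. Ring flat (hole vertical) when shut; it tilts with the flap. Axes: x back through the flap, y along the hinge, z up along the hole.
- pole_grip (a point): Centre of the hook pole's black rubber grip (80 mm long, 16 x 16 mm, near the centre of mass), on the rod's axis. x: along the pole to the hook; z: up when the hook hangs down. The pole is a 10 mm round aluminium rod from 100 mm behind to 160 mm ahead of this point, a red ball (22 mm) at its butt; 130 to 210 g; loose in the cradle.
- pole_hook (a point): A point on the pole's hook: a straight steel prong, 7 mm thick, going straight down from the rod's axis 160 mm ahead of the grip centre. This point is 20 mm below the rod's axis; the rounded tip is 17.5 mm below this point. Axes as for pole_grip.
- cradle: Grey cradle fixed to the bench: plate 170 x 70 x 8 mm with two V-forks 62 mm before and behind its centre (10 mm thick, 40 mm wide at the mouth) that carry the rod on both sides of the grip. Origin: centre of its underside; x along the pole to the hook end. The seated rod's axis is 65 mm above the origin; the forks reach 81 mm up.
- pole: The whole hook pole (for its motion); origin and axes as pole_grip.
- beaker: Bystander: beaker 66 x 80 mm high, origin at its foot.
- bottle: Bystander: dark bottle 56 x 131 mm high, origin at its foot.
- jar: Bystander: beige lidded jar 57 x 67 mm high, origin at its foot.
- weight: Bystander: brass weight 29 x 44 mm high, origin at its foot.
- tape: Bystander: roll of tape 83 x 93 x 19 mm lying flat, origin underneath.
- level_block: Bystander: small level 18 x 70 x 20 mm, origin underneath.
- stopwatch: Bystander: round black stopwatch 73 x 58 x 14 mm, origin underneath.

How it is judged (in metres and radians):
On the way, in this order (a step that is already met when the one before it is completed fails the run):
1. the hook's prong stands in the ring eye while the flap is still open (distance between pole_hook and eye below 0.016 m and value of joint flap above 0.12 rad), for 0.2 s.
2. the flap is shut past its catch and held on its seal by the hook in the eye, with a pull of more than 11 N (distance between pole_hook and eye below 0.024 m and value of joint flap below 0.045 rad and contact force between pole and vent above 11 N), for 0.3 s.
3. the pole is unhooked and clear of the eye, the flap still shut (distance between pole_hook and eye above 0.06 m and value of joint flap below 0.045 rad), for 0.1 s.
At the end, for the whole second after the job is handed in: The flap is shut on its seal behind the catch (tilt under 0.045 rad); the pole rests in both forks of its cradle (grip centre within 22 mm along and 5 mm across the cradle, rod axis 60 to 69 mm above the cradle's underside, aligned within 0.08 rad), hook hanging down within 0.5 rad, at rest (value of joint flap below 0.045 rad and x of pole_grip in the frame of cradle between -0.022 and 0.022 m and y of pole_grip in the frame of cradle between -0.005 and 0.005 m and z of pole_grip in the frame of cradle between 0.06 and 0.069 m and angle between the x axis of pole_grip and the x axis of cradle, either way round below 0.08 rad and angle between pole_grip's own z axis and vertical below 0.5 rad and linear speed of pole below 0.03 m/s and angular speed of pole below 0.3 rad/s); the robot touches nothing.
It fails at once if the pole presses or pulls on the vent box or flap with more than 25 N (contact force between pole and vent above 25 N).
It fails at once if the hand or arm touches the vent box or flap (contact force between any of the fingers, the arm and vent above 1 N).
It fails at once if the pole is slammed or rammed into the cradle with more than 80 N (contact force between pole and cradle above 80 N).
It fails at once if a bystander is moved by more than 20 mm (distance of any of beaker, bottle, jar, weight, tape, level_block, stopwatch from where it was at the start of the episode above 0.02 m).
It also fails if it takes over 72 s, if anything falls off the work surface, if the arm or the gripper's body presses on something with over 40 N, if the wrist force passes 120 N, or if a joint passes its speed limit or range.

## Working session

There is one attempt and no reset: what is moved stays moved. The work goes in short steps, Python scripts to look and compute and a tool call to move; the robot and the scene stay as the last step left them, time stands still between calls to the robot, and variables do not carry over. Pictures are saved under pics/ and viewed, and the job is handed in when it is done.

Besides the shell and the picture viewer there is one more tool, called after "Request:" as name(argument=value, ...) on one line, values as JSON. play_rows: Moves the arm, as the interface text tells. Shifts and turns lie within -1 to 1; 1 stands for 30 cm of shift or 30 degrees of turn. Its arguments: {"type":"object","properties":{"moves":{"type":"array"}},"required":["moves"]}

```bash
ls; mkdir -p pics; cat > h.py <<'E'
from bench import arm
import numpy as np, cv2
def shot(name,fn):
    p=arm.get_image(name); cv2.imwrite('pics/'+fn,cv2.cvtColor(p['pixels'],cv2.COLOR_RGB2BGR)); return p
def f(p): return p['pixels'].shape[0]/2/np.tan(np.radians(p['vfov'])/2)
def R(p):
    r=np.array(p['rotation'],float)
    if r.shape==(3,3): return r
    from scipy.spatial.transform import Rotation as Q
    return Q.from_quat(r).as_matrix()
def proj(p,X):
    c=(np.array(X,float)-np.array(p['xyz']))@R(p)
    return np.array([p['cx']+f(p)*c[...,0]/-c[...,2], p['cy']+f(p)*c[...,1]/c[...,2]]).T
def ray(p,u,v):
    d=R(p)@np.array([(u-p['cx'])/f(p),-(v-p['cy'])/f(p),-1]); return np.array(p['xyz']),d/np.linalg.norm(d)
def onz(p,u,v,z):
    o,d=ray(p,u,v); return o+d*(z-o[2])/d[2]
E
python3 - <<'E'
from h import *
for n in ['scene','top','wrist']:
    p=shot(n,n+'0.png'); print(n,{k:v for k,v in p.items() if k!='pixels'})
    for t in ['vent','flap','eye','pole_grip','pole_hook','cradle','pole','beaker','bottle','jar','weight','tape','level_block','stopwatch']:
        r=arm.look_for(t,p); print(t,[(np.round(q['centre']).tolist(),round(q['conf'],2)) for q in r[:2]])
print(arm.read_state())
E
```

```text
pics
scene {'vfov': 45.49461048707796, 'cx': 254.69992071495608, 'cy': 189.21813894078414, 'xyz': array([-424.85581075,  906.59502155,  795.16388072]), 'rotation': array([-0.21931623,  0.49619193,  0.76154116, -0.35461108]), 'shot': 1}
vent [([712.0, 198.0, 200.0], 0.96)]
flap [([710.0, 137.0, 200.0], 0.57)]
eye []
pole_grip [([474.0, -271.0, 68.0], 0.52), ([713.0, 195.0, 196.0], 0.46)]
pole_hook [([474.0, -270.0, 69.0], 0.61)]
cradle [([510.0, 320.0, 53.0], 0.55)]
pole [([476.0, -274.0, 72.0], 0.78)]
beaker [([509.0, 322.0, 54.0], 0.92)]
bottle [([472.0, 430.0, 69.0], 0.8)]
jar [([687.0, -294.0, 43.0], 0.81)]
weight [([688.0, -120.0, 23.0], 0.54), ([687.0, -292.0, 43.0], 0.49)]
tape [([511.0, 323.0, 54.0], 0.69)]
level_block [([495.0, 203.0, 13.0], 0.75), ([657.0, -410.0, 19.0], 0.36)]
stopwatch [([414.0, 282.0, 14.0], 0.76)]
top {'vfov': 45.23563315450957, 'cx': 260.0046382621205, 'cy': 187.3993589426229, 'xyz': array([ 484.20984352,   -4.09845666, 1651.87893333]), 'rotation': array([ 0.02955443, -0.02108856, -0.70067962,  0.71255167]), 'shot': 2}
vent [([741.0, 147.0, 327.0], 0.63
[... 912 characters left out ...]
[]
{'clock': 2.25, 'joints': array([-9.77379328e-01,  3.84705685e-01,  7.89116213e-03,  1.60647550e-05,
       -1.19400424e+00, -2.58599974e-01]), 'joint_vel': array([ 0.00101864,  0.00021605, -0.00011963,  0.0001425 , -0.00171238,
       -0.00017123]), 'joint_efforts': array([-3.01879672e-04, -3.92084134e+01,  1.88615763e+01,  4.19048175e+00,
       -3.00327438e-04, -7.94788747e-06]), 'position': array([ 205.38813647, -590.26730038,  404.70756248]), 'ee_rot': array([-1.66630567e-01,  9.86019398e-01,  7.13067776e-06, -1.14378330e-05]), 'contact_force': array([0.08297452, 0.0134888 , 0.81887992]), 'wrist_torque': array([0.02064589, 0.05374105, 0.03374218]), 'gripper_width': 85.31486160385779}
```

View pictures.

```bash
python3 -c "
import cv2
for n in ['scene','top']:
    i=cv2.imread(f'pics/{n}0.png'); cv2.imwrite(f'pics/{n}0b.png',cv2.resize(i,(800,600),interpolation=cv2.INTER_CUBIC))
i=cv2.imread('pics/top0.png'); 
"
```

```text
(no output)
```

View pics/scene0b.png

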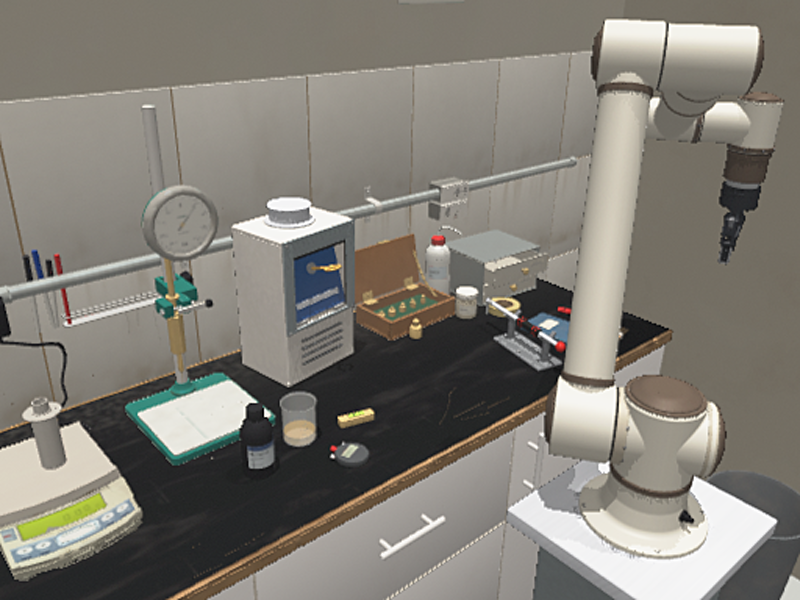

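View pics/top0b.png

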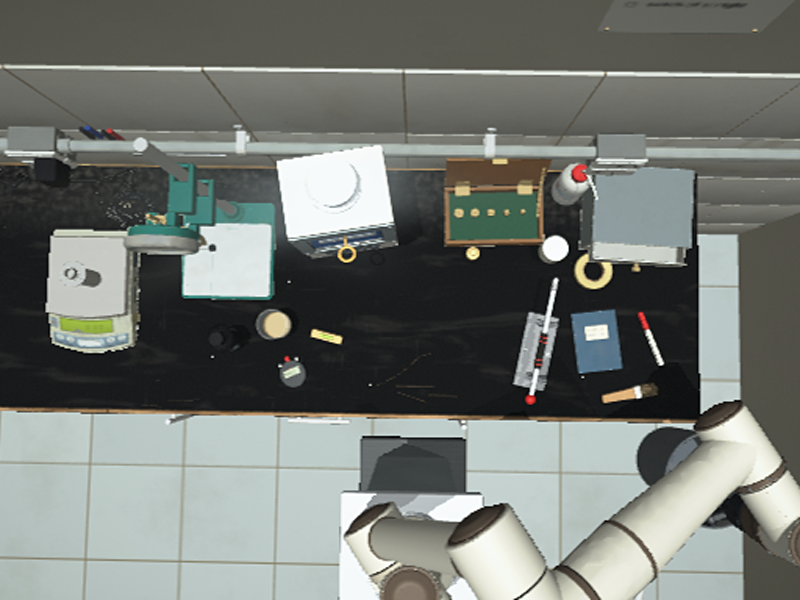

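View pics/wrist0.png

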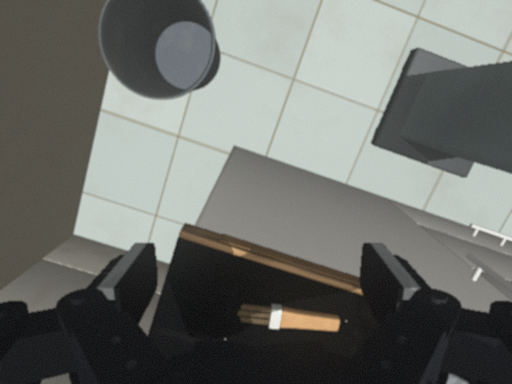

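```bash
python3 -c "
import cv2
i=cv2.imread('pics/top0.png')
cv2.imwrite('pics/c1.png',cv2.resize(i[170:265,315:415],(800,760),interpolation=cv2.INTER_CUBIC)[:600])
cv2.imwrite('pics/c1.png',cv2.resize(i[172:262,310:410],(660,594),interpolation=cv2.INTER_CUBIC))
cv2.imwrite('pics/c2.png',cv2.resize(i[85:175,170:270],(660,594),interpolation=cv2.INTER_CUBIC))
i=cv2.imread('pics/scene0.png')
cv2.imwrite('pics/c3.png',cv2.resize(i[120:250,145:235],(415,600),interpolation=cv2.INTER_CUBIC))
"
```

```text
(no output)
```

View pics/c1.png

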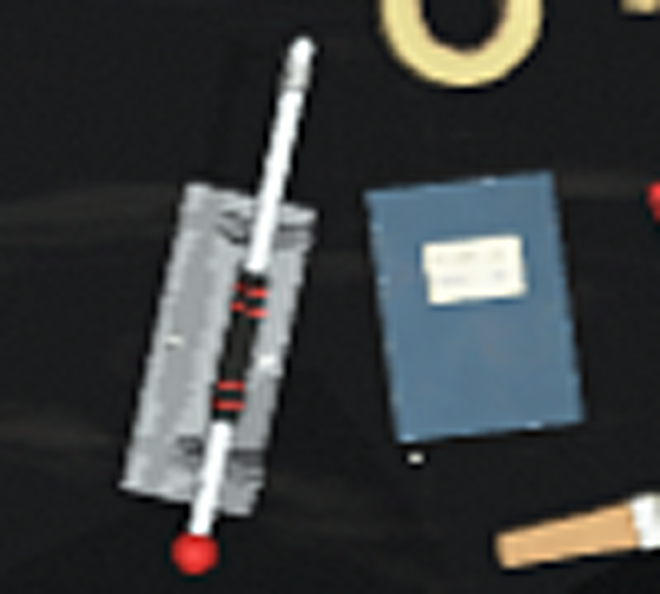

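View pics/c2.png

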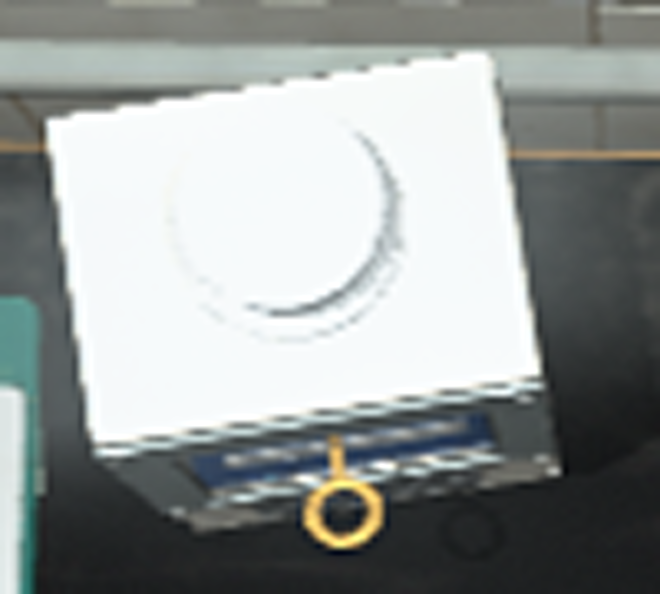

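View pics/c3.png

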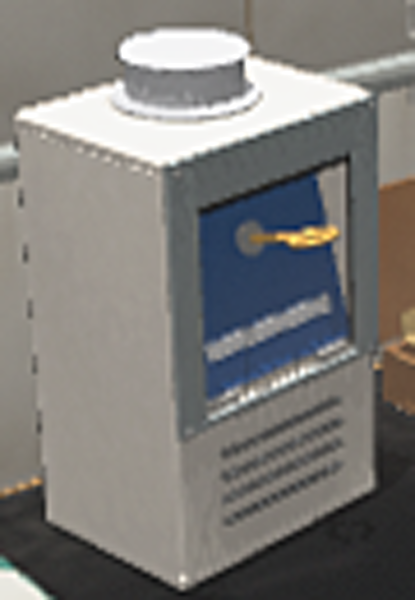

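```bash
cat > fit.py <<'E'
from h import *
import pickle
from scipy.optimize import least_squares
class _:pass
T={'pixels':np.zeros((384,1)),'vfov': 45.23563315450957, 'cx': 260.0046382621205, 'cy': 187.3993589426229, 'xyz': np.array([ 484.20984352,   -4.09845666, 1651.87893333]), 'rotation': np.array([ 0.02955443, -0.02108856, -0.70067962,  0.71255167])}
S={'pixels':np.zeros((384,1)),'vfov': 45.49461048707796, 'cx': 254.69992071495608, 'cy': 189.21813894078414, 'xyz': np.array([-424.85581075,  906.59502155,  795.16388072]), 'rotation': np.array([-0.21931623,  0.49619193,  0.76154116, -0.35461108])}
def tc(u,v,o): return np.array([(u+.5)/6.6-.5+o[0],(v+.5)/6.6-.5+o[1]])
def sc(u,v): return np.array([(u+.5)/4.611-.5+145,(v+.5)/4.615-.5+120])
P=[(T,(75,100,326),tc(47,120,(170,85))),(T,(75,-100,326),tc(490,55,(170,85))),(T,(-75,-100,326),tc(540,375,(170,85))),(T,(-75,100,326),tc(95,448,(170,85))),
 (S,(-78,100,0),sc(180,588)),(S,(-81,100,326),sc(165,165)),(S,(-81,-100,326),sc(375,97)),(S,(75,100,326),sc(15,118)),(S,(-78,-100,0),sc(375,490))]
def W(q,X):
    c,s=np.cos(q[2]),np.sin(q[2]); X=np.array(X,float)
    return np.array([q[0]+c*X[0]-s*X[1],q[1]+s*X[0]+c*X[1],X[2]])
res=lambda q:np.concatenate([proj(p,W(q,X))-uv for p,X,uv in P])
r=least_squares(res,[740,147,.15],x_scale=[10,10,.1],loss='soft_l1'); q=r.x
print('vent',q,np.round(res(q).reshape(-1,2),1))
et,es=tc(343,513,(170,85)),sc(316,236)
eye=lambda a:(-75+100*np.sin(a)-65*np.cos(a),0,140+100*np.cos(a)+65*np.sin(a))
g=lambda a:np.concatenate([proj(T,W(q,eye(a[0])))-et,proj(S,W(q,eye(a[0])))-es])
r2=least_squares(g,[.3]); a=r2.x[0]; print('tilt',a,'eye',W(q,eye(a)),'res',r2.fun)
g=lambda e:np.concatenate([proj(T,e)-et,proj(S,e)-es]); r3=least_squares(g,W(q,eye(a)));print('tri eye',r3.x,r3.fun)
o=(310,172)
for n,u,v,z in [('grip',241,343,70),('hookend',303,43,70),('ball',195,552,65),('plate',[0],0,8)]:
    if n!='plate': print(n,onz(T,*tc(u,v,o),z))
c=[onz(T,*tc(u,v,o),8) for u,v in [(188,185),(316,210),(122,488),(250,515)]]
for k in c: print(k)
m=np.mean(c,0);d=(c[0]+c[1]-c[2]-c[3])/2;print('cradle',m,np.arctan2(d[1],d[0]),np.linalg.norm(d))
E
python3 fit.py
```

```text
vent [7.69727349e+02 1.51469405e+02 1.67505314e-01] [[-0.5 -1.1]
 [-0.2 -1.5]
 [-0.2  0.1]
 [-0.8 -0.6]
 [ 1.6  3.3]
 [ 0.6  0.5]
 [ 1.3 -0.4]
 [-0.5 -0.9]
 [ 1.3  2. ]]
tilt 0.2681573961945627 eye [660.10203712 132.93289179 253.64815794] res [-0.16858725 -0.23659021 -0.40181122  1.03534092]
tri eye [658.95464993 132.07869962 257.27994128] [-0.0106287  -0.00905905  0.01415267  0.00207266]
grip [ 478.64164899 -280.27202115   70.        ]
hookend [ 635.03184167 -311.90249684   70.        ]
ball [ 370.55725004 -257.84627945   65.        ]
[ 562.9703538  -262.22111964    8.        ]
[ 550.62933294 -331.17626586    8.        ]
[ 399.81333349 -227.73456745    8.        ]
[ 386.66548305 -296.25904159    8.        ]
cradle [ 475.01962582 -279.34774863    8.        ] -0.2090653627817154 167.20118713069257
```

Request:
play_rows(moves=[[[0.2, 0.2, -0.0], -0.3, -1], [[0.35, 0.4, -0.05], -0.6, -1], [[0.5, 0.6, -0.1], -1, -1], [[0.7, 0.8, -0.15], -1, -1], [[0.91, 0.95, -0.2], -1, -1], [[0.91, 1.0, -0.25], -1, -1], [[0.91, 1.0, -0.25], -1, -1], [[0.91, 1.0, -0.25], -1, -1], [[0.91, 1.0, -0.25], -1, -1]])

```text
clock: 3.38
position: [478.4, -290.3, 329.9]
ee_rot: [0.094, 0.996, -0.0, 0.0]
contact_force: [0.1, -0.6, -0.2]
gripper_width: 85.6
```

```bash
python3 - <<'E'
from h import *
p=shot('wrist','w1.png');print({k:v for k,v in p.items() if k!='pixels'})
for t in ['pole_grip','cradle','pole']:
    r=arm.look_for(t,p); print(t,[(np.round(q['centre']).tolist(),round(q['conf'],2)) for q in r[:2]])
s=arm.read_state();print(s['clock'],s['position'],s['ee_rot'],s['contact_force'])
E
```

```text
{'vfov': 58.830164756616625, 'cx': 258.2636351184812, 'cy': 189.13539900375974, 'xyz': array([ 411.02039513, -277.73360075,  298.79828915]), 'rotation': array([-0.10430338, -0.08552968,  0.63188835,  0.76323168]), 'shot': 4}
pole_grip [([458.0, -274.0, 73.0], 0.75)]
cradle [([467.0, -278.0, 8.0], 0.7)]
pole [([455.0, -273.0, 71.0], 0.95)]
3.575 [ 477.73776552 -291.13892417  330.23093008] [ 9.50971509e-02  9.95467896e-01 -1.04373111e-04  4.35553992e-04] [ 0.63590237 -0.28221997  0.7393163 ]
```

View pics/w1.png

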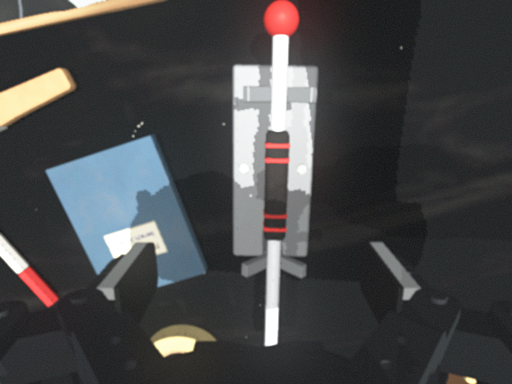

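```bash
python3 - <<'E'
from h import *
p={'pixels':np.zeros((384,1)),'vfov': 58.830164756616625, 'cx': 258.2636351184812, 'cy': 189.13539900375974, 'xyz': np.array([ 411.02039513, -277.73360075,  298.79828915]), 'rotation': np.array([-0.10430338, -0.08552968,  0.63188835,  0.76323168])}
for u,v,z in [(281.5,19,65),(278,131,73),(273,239,73),(271.5,338,70),(276,185,73),(278,110,70),(273.5,255,70)]: print(onz(p,u,v,z))
for u,v in [(233,66),(317,67),(308,256),(233,254)]: print(onz(p,u,v,8))
E
```

```text
[ 368.85926837 -255.21625442   65.        ]
[ 435.98242379 -269.57127612   73.        ]
[ 510.93201604 -286.26278725   73.        ]
[ 595.69176212 -302.45183017   70.        ]
[ 471.87798356 -277.21425297   73.        ]
[ 422.88601953 -267.12437721   70.        ]
[ 524.88192599 -288.25120593   70.        ]
[ 385.289109  -293.9271135    8.       ]
[ 398.68526513 -227.5804736     8.        ]
[ 562.76681353 -259.52007209    8.        ]
[ 547.67036663 -328.1535873     8.        ]
```

Request:
play_rows(moves=[[[-0.01, 0.04, -0.1], -0.03, -1], [[-0.01, 0.04, -0.25], -0.03, -1], [[-0.01, 0.04, -0.365], -0.03, -1], [[-0.01, 0.04, -0.365], -0.03, -1], [[-0.01, 0.04, -0.365], -0.03, 1], [[-0.01, 0.04, -0.365], -0.03, 1], [[-0.01, 0.04, -0.365], -0.03, 1], [[-0.01, 0.04, -0.365], -0.03, 1], [[-0.01, 0.04, -0.365], -0.03, 1], [[-0.01, 0.04, -0.365], -0.03, 1]])

```text
clock: 4.82
position: [475.4, -277.9, 221.9]
ee_rot: [0.103, 0.995, 0.001, 0.002]
contact_force: [1.0, 8.7, 6.0]
gripper_width: 14.7
```

```bash
python3 - <<'E'
from h import *
p=shot('wrist','w2.png')
s=arm.read_state();print(s['clock'],s['position'],s['ee_rot'],s['contact_force'],s['wrist_torque'],s['gripper_width'],s['joints'])
E
```

```text
4.875 [ 475.4294187  -277.89024578  221.89901272] [1.02772397e-01 9.94703594e-01 5.04457052e-04 1.52955736e-03] [-0.01027915  9.16443813  6.36647083] [ 2.42059519 -0.20815445 -0.0602933 ] 15.250684280085522 [-0.23486063  0.46222208 -0.39828789 -0.00215818 -0.70738766 -1.540206  ]
```

View pics/w2.png

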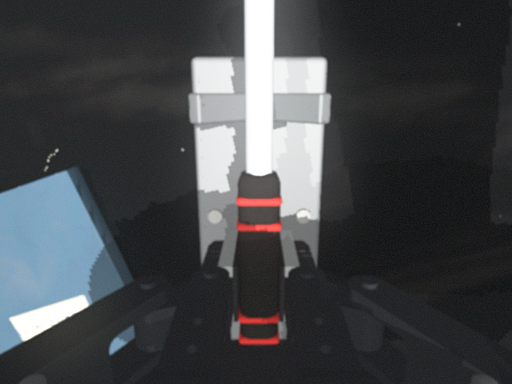

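Request:
play_rows(moves=[[[0, 0, 0.05], 0, 1], [[0, 0, 0.2], 0, 1], [[0, 0, 0.4], 0, 1], [[0, 0, 0.6], 0, 1], [[0.0, 0.15, 0.75], 0.0, 1], [[0.02, 0.35, 0.9], 0.3, 1], [[0.04, 0.55, 0.93], 0.6, 1], [[0.05, 0.75, 0.93], 0.71, 1], [[0.05, 0.95, 0.93], 0.71, 1], [[0.05, 0.98, 0.93], 0.71, 1], [[0.05, 0.98, 0.93], 0.71, 1]])

```text
clock: 6.25
position: [490.0, 16.7, 501.2]
ee_rot: [-0.084, 0.996, 0.001, 0.001]
contact_force: [0.6, -0.1, -2.1]
gripper_width: 14.8
```

Request:
play_rows(moves=[[[0.02, 0.15, -0.03], 0, 1], [[0.04, 0.297, -0.07], 0, 1], [[0.04, 0.297, -0.07], 0, 1], [[0.04, 0.297, -0.07], 0, 1], [[0.04, 0.297, -0.07], 0, 1]])

```text
clock: 6.88
position: [502.0, 104.4, 480.7]
ee_rot: [-0.083, 0.997, 0.001, 0.002]
contact_force: [0.3, -0.2, -1.6]
gripper_width: 14.5
```

```bash
python3 - <<'E'
from h import *
s=arm.read_state();print(s['clock'],s['position'],s['ee_rot'],s['contact_force'],s['wrist_torque'],s['gripper_width'])
import pickle
for n in ['scene','top','wrist']:
    p=shot(n,n+'3.png'); pickle.dump(p,open(n+'3.pkl','wb'))
i=cv2.imread('pics/top3.png')
cv2.imwrite('pics/d2.png',cv2.resize(i[120:210,180:280],(660,594),interpolation=cv2.INTER_CUBIC))
i=cv2.imread('pics/scene3.png')
cv2.imwrite('pics/d3.png',cv2.resize(i[120:220,170:290],(720,600),interpolation=cv2.INTER_CUBIC))
E
```

```text
6.875 [502.01072556 104.40132717 480.72877773] [-8.27812698e-02  9.96565942e-01  7.49677709e-04  1.73846010e-03] [ 0.33076564 -0.17999972 -1.59658097] [ 0.055202   -0.02501316  0.00598944] 14.527352098877953
```

View pics/d2.png

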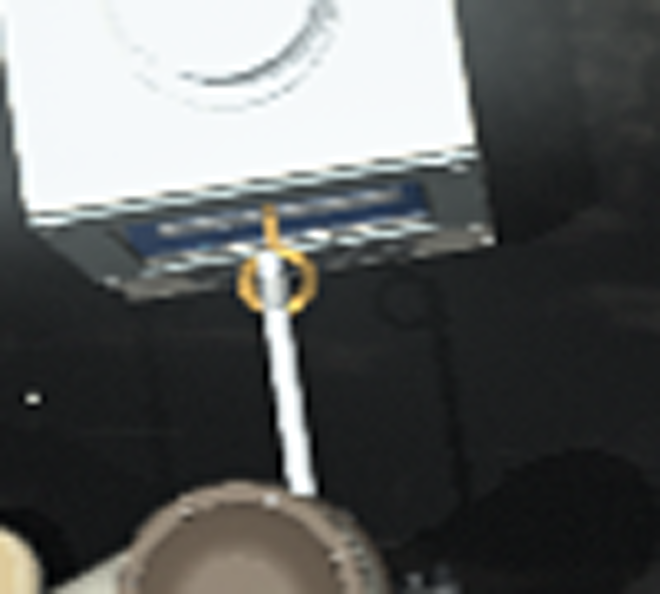

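View pics/d3.png

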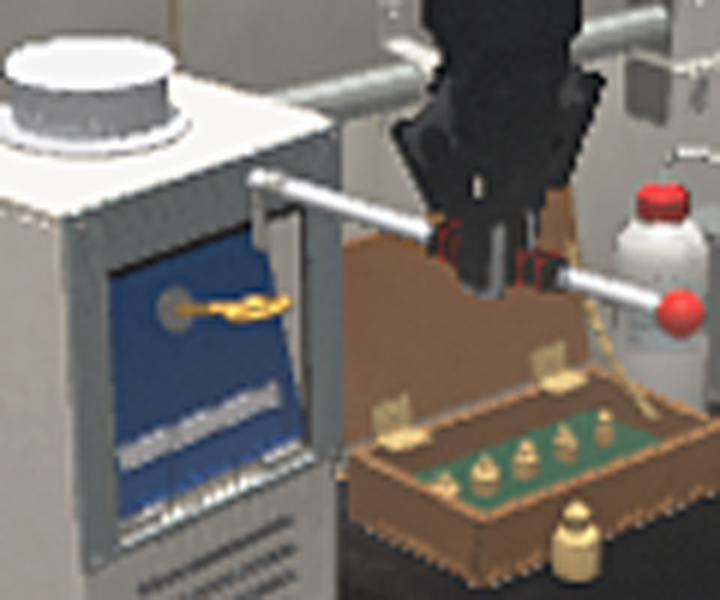

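View pics/wrist3.png

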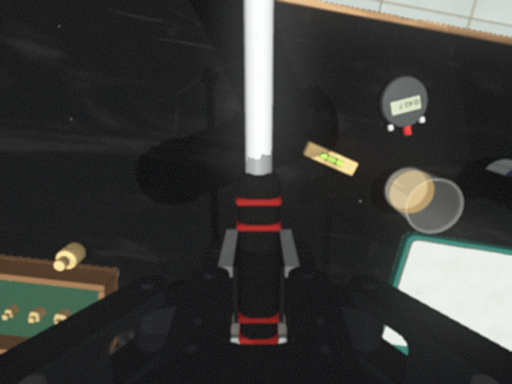

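```bash
cat > fit3.py <<'E'
from fit import *
import sys
tt=lambda u,v:np.array([(u+.5)/6.6-.5+180,(v+.5)/6.6-.5+120]); ss=lambda u,v:np.array([(u+.5)/6-.5+170,(v+.5)/6-.5+120])
print('----')
tri=lambda a,b:least_squares(lambda e:np.concatenate([proj(T,e)-a,proj(S,e)-b]),[660,130,280])
e=tri(tt(277,281),ss(258,307));print('eye',e.x,e.fun)
h=tri(tt(268,248),ss(251,176));print('rod end',h.x,h.fun)
# predicted
t=np.array([502,104.4,480.7-155]);d=np.array([np.cos(.168),np.sin(.168),0])
for k in (150,155,160,163.5): print(k,t+k*d, 'top',(proj(T,t+k*d)-[180,120]+.5)*6.6,'scene',(proj(S,t+k*d)-[170,120]+.5)*6,'tip',(proj(S,t+k*d-[0,0,37.5])-[170,120]+.5)*6)
E
python3 fit3.py
```

```text
vent [7.69727349e+02 1.51469405e+02 1.67505314e-01] [[-0.5 -1.1]
 [-0.2 -1.5]
 [-0.2  0.1]
 [-0.8 -0.6]
 [ 1.6  3.3]
 [ 0.6  0.5]
 [ 1.3 -0.4]
 [-0.5 -0.9]
 [ 1.3  2. ]]
tilt 0.2681573961945627 eye [660.10203712 132.93289179 253.64815794] res [-0.16858725 -0.23659021 -0.40181122  1.03534092]
tri eye [658.95464993 132.07869962 257.27994128] [-0.0106287  -0.00905905  0.01415267  0.00207266]
grip [ 478.64164899 -280.27202115   70.        ]
hookend [ 635.03184167 -311.90249684   70.        ]
ball [ 370.55725004 -257.84627945   65.        ]
[ 562.9703538  -262.22111964    8.        ]
[ 550.62933294 -331.17626586    8.        ]
[ 399.81333349 -227.73456745    8.        ]
[ 386.66548305 -296.25904159    8.        ]
cradle [ 475.01962582 -279.34774863    8.        ] -0.2090653627817154 167.20118713069257
----
eye [659.89877769 132.65557489 256.99665055] [-0.18358049 -0.15633219  0.24435063  0.03589536]
rod end [665.89718194 130.43408065 326.73965146] [-0.2915739  -0.24537251  0.39922081  0.06107888]
150 [649.88817403 129.48162637 325.7       ] top [268.11945281 283.4102246 ] scene [273.98139302 186.6793745 ] tip [275.26873736 255.69706462]
155 [654.81777983 130.31768058 325.7       ] top [266.48174918 272.23601105] scene [266.91347972 184.45581399] tip [268.27525812 253.35729569]
160 [659.74738563 131.1537348  325.7       ] top [264.84493445 261.06786255] scene [259.87458986 182.24138423] tip [261.31018422 251.02703018]
163.5 [663.19810969 131.73897275 325.7       ] top [263.69969264 253.25376465] scene [254.96454032 180.69668612] tip [256.45144112 249.40146789]
```

Request:
play_rows(moves=[[[-0.007, 0.007, 0], 0, 1], [[-0.007, 0.007, -0.04], 0, 1], [[-0.007, 0.007, -0.07], 0, 1], [[-0.007, 0.007, -0.1], 0, 1], [[-0.007, 0.007, -0.1], 0, 1]])

```text
clock: 7.65
position: [499.7, 107.0, 449.4]
ee_rot: [-0.083, 0.997, 0.0, 0.001]
contact_force: [-0.0, -0.4, -2.2]
gripper_width: 14.6
```

```bash
cat > look.py <<'E'
from h import *
import sys
k=sys.argv[1]
s=arm.read_state();print(s['clock'],s['position'],s['ee_rot'],s['contact_force'],s['wrist_torque'],s['gripper_width'])
for n in ['scene','top']: shot(n,n+k+'.png')
i=cv2.imread(f'pics/top{k}.png')
a=cv2.resize(i[140:190,195:255],(480,400),interpolation=cv2.INTER_CUBIC)
i=cv2.imread(f'pics/scene{k}.png')
b=cv2.resize(i[130:205,175:255],(427,400),interpolation=cv2.INTER_CUBIC)
cv2.imwrite(f'pics/d{k}.png',np.hstack([a,b])[:,:])
im=np.hstack([a,b]); cv2.imwrite(f'pics/d{k}.png',cv2.resize(im,(800,int(800*400/im.shape[1]))))
E
python3 look.py 4
```

```text
7.65 [499.72953692 106.95911103 449.42192576] [-8.31072928e-02  9.96540370e-01  3.93390354e-04  5.60402916e-04] [-2.16401693e-03 -4.39692461e-01 -2.22691449e+00] [0.04550732 0.03416492 0.00168614] 14.621632787391455
```

View pics/d4.png

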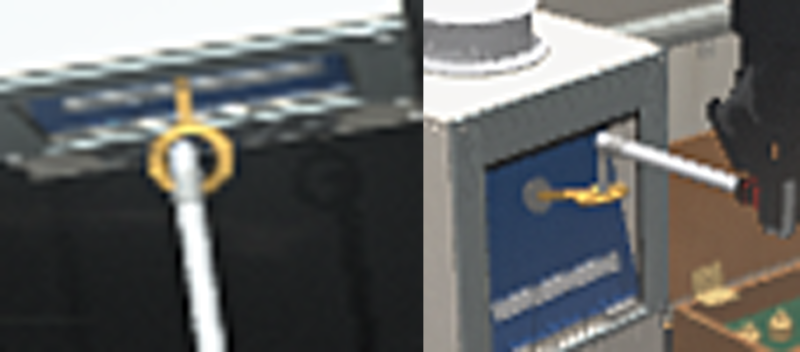

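Request:
play_rows(moves=[[[0, 0, -0.02], 0, 1], [[0, 0, -0.045], 0, 1], [[0, 0, -0.065], 0, 1], [[0, 0, -0.065], 0, 1], [[0, 0, -0.065], 0, 1]])

```text
clock: 8.38
position: [500.1, 107.1, 431.3]
ee_rot: [-0.083, 0.997, 0.001, 0.002]
contact_force: [-0.1, 0.2, -0.7]
gripper_width: 14.9
```

```bash
python3 look.py 5
```

```text
8.375 [500.07924029 107.06896429 431.27425042] [-8.32140535e-02  9.96529591e-01  6.90746387e-04  1.92820754e-03] [-0.09288811  0.23724682 -0.65416536] [ 0.07348811 -0.01302645 -0.02861747] 14.94854052513679
```

View pics/d5.png

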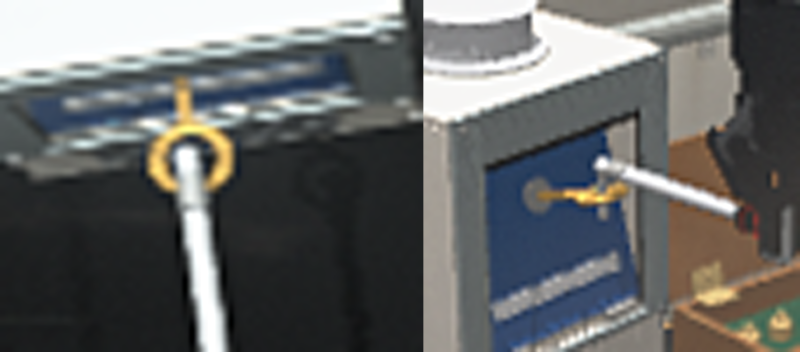

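Request:
play_rows(moves=[[[-0.015, -0.0025, -0.002], 0, 1], [[-0.03, -0.005, -0.006], 0, 1], [[-0.045, -0.0076, -0.012], 0, 1], [[-0.06, -0.01, -0.016], 0, 1], [[-0.06, -0.01, -0.016], 0, 1], [[-0.06, -0.01, -0.016], 0, 1]])

```text
clock: 9.22
position: [481.8, 104.0, 426.7]
ee_rot: [-0.083, 0.997, 0.001, 0.002]
contact_force: [-1.1, -0.8, -2.7]
gripper_width: 14.6
```

```bash
python3 look.py 6
```

```text
9.225 [481.83659465 103.99060376 426.6629098 ] [-8.32368059e-02  9.96528042e-01  7.12034972e-04  1.72893124e-03] [-1.05845063 -0.80084122 -2.74257083] [ 0.0215183   0.00537754 -0.02469303] 14.561310121729578
```

View pics/d6.png

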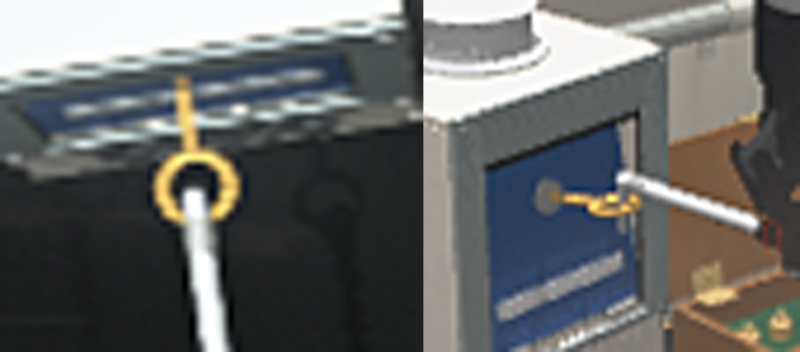

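Request:
play_rows(moves=[[[-0.01, -0.0017, -0.003], 0, 1], [[-0.02, -0.0034, -0.006], 0, 1], [[-0.03, -0.005, -0.01], 0, 1], [[-0.03, -0.005, -0.01], 0, 1]])

```text
clock: 9.82
position: [474.0, 103.0, 424.1]
ee_rot: [-0.083, 0.997, 0.001, 0.005]
contact_force: [7.9, 0.7, -5.2]
gripper_width: 14.7
```

Request:
play_rows(moves=[[[-0.005, -0.0008, -0.002], 0, 1], [[-0.01, -0.0017, -0.004], 0, 1], [[-0.01, -0.0017, -0.004], 0, 1]])

```text
clock: 10.2
position: [472.7, 103.0, 423.5]
ee_rot: [-0.083, 0.997, 0.002, 0.008]
contact_force: [11.2, 1.0, -6.4]
gripper_width: 14.6
```

Request:
play_rows(moves=[[[-0.004, -0.0007, -0.003], 0, 1], [[-0.007, -0.0012, -0.004], 0, 1], [[-0.0085, -0.0014, -0.005], 0, 1], [[-0.0085, -0.0014, -0.005], 0, 1]])

```text
clock: 10.7
position: [471.6, 103.0, 422.5]
ee_rot: [-0.083, 0.996, 0.003, 0.011]
contact_force: [10.5, -0.1, -5.2]
gripper_width: 14.9
```

```bash
python3 look.py 7
```

```text
10.7 [471.61085617 102.95671089 422.45626124] [-0.08280971  0.99649852  0.00270302  0.01122272] [10.52817768 -0.06305105 -5.20160146] [-0.12536612 -2.36730702 -0.26601191] 14.878941185921008
```

View pics/d7.png

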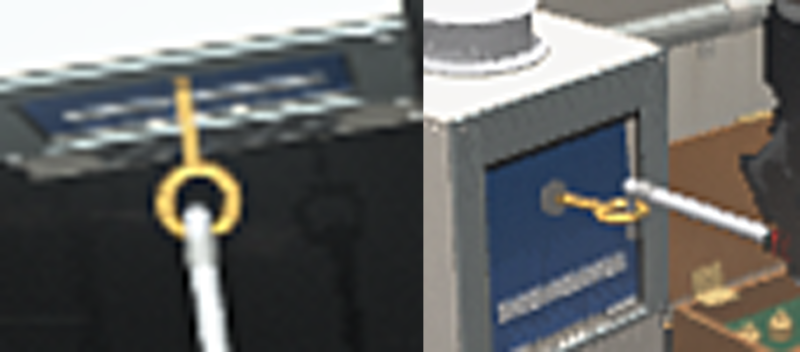

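Request:
play_rows(moves=[[[-0.007, -0.0012, -0.002], 0, 1], [[-0.01, -0.0017, -0.003], 0, 1], [[-0.0125, -0.002, -0.004], 0, 1], [[-0.014, -0.0023, -0.004], 0, 1], [[-0.014, -0.0023, -0.004], 0, 1]])

```text
clock: 11.42
position: [469.7, 102.9, 421.9]
ee_rot: [-0.082, 0.996, 0.004, 0.016]
contact_force: [14.7, -0.2, -7.0]
gripper_width: 14.7
```

```bash
python3 look.py 8
```

```text
11.425 [469.72631509 102.92786346 421.9456069 ] [-0.08242986  0.9964661   0.00356754  0.01574505] [14.69104535 -0.20159821 -6.97940293] [-0.15193965 -3.29038995 -0.38675666] 14.726187331996913
```

View pics/d8.png

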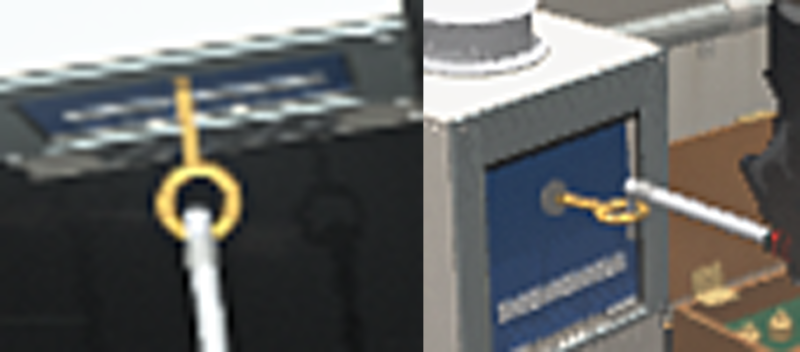

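Request:
play_rows(moves=[[[-0.007, -0.0012, -0.008], 0, 1], [[-0.01, -0.0017, -0.013], 0, 1], [[-0.0125, -0.002, -0.016], 0, 1], [[-0.014, -0.0023, -0.018], 0, 1], [[-0.014, -0.0023, -0.018], 0, 1]])

```text
clock: 12.15
position: [467.8, 102.7, 418.1]
ee_rot: [-0.082, 0.996, 0.004, 0.021]
contact_force: [11.5, -0.3, -3.8]
gripper_width: 15.1
```

```bash
python3 look.py 9
```

```text
12.15 [467.82591294 102.74574603 418.09648277] [-0.08205948  0.99640018  0.00444727  0.02081192] [11.49004544 -0.26020038 -3.78399179] [-0.33533038 -3.02582765 -0.40646636] 15.076451157195795
```

View pics/d9.png

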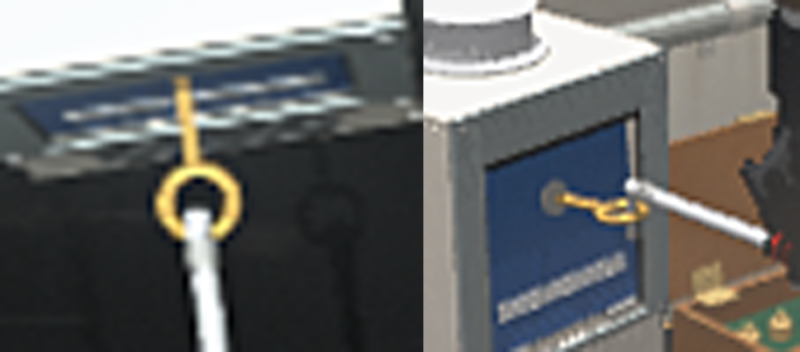

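Request:
play_rows(moves=[[[-0.01, -0.0017, -0.01], 0, 1], [[-0.014, -0.0023, -0.016], 0, 1], [[-0.016, -0.0027, -0.018], 0, 1], [[-0.0175, -0.003, -0.02], 0, 1], [[-0.019, -0.0032, -0.022], 0, 1], [[-0.019, -0.0032, -0.022], 0, 1]])

```text
clock: 13.0
position: [463.8, 102.0, 413.3]
ee_rot: [-0.082, 0.996, 0.005, 0.025]
contact_force: [8.7, -1.2, -2.4]
gripper_width: 14.8
```

```bash
python3 look.py 10; python3 -c "
import cv2
i=cv2.imread('pics/scene10.png');cv2.imwrite('pics/e10.png',cv2.resize(i[135:205,185:285],(800,560),interpolation=cv2.INTER_CUBIC))"
```

```text
13.0 [463.82155296 102.04552308 413.27920083] [-0.08171864  0.99632696  0.00515143  0.02506242] [ 8.74040153 -1.19854615 -2.42281843] [-0.35290117 -2.2871056  -0.42532806] 14.849485037760704
```

View pics/d10.png

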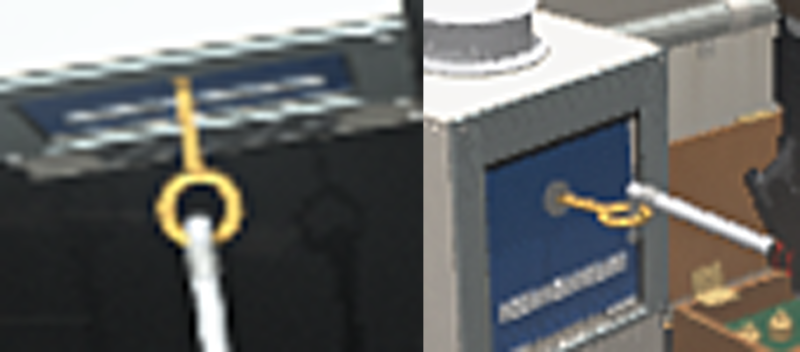

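View pics/e10.png

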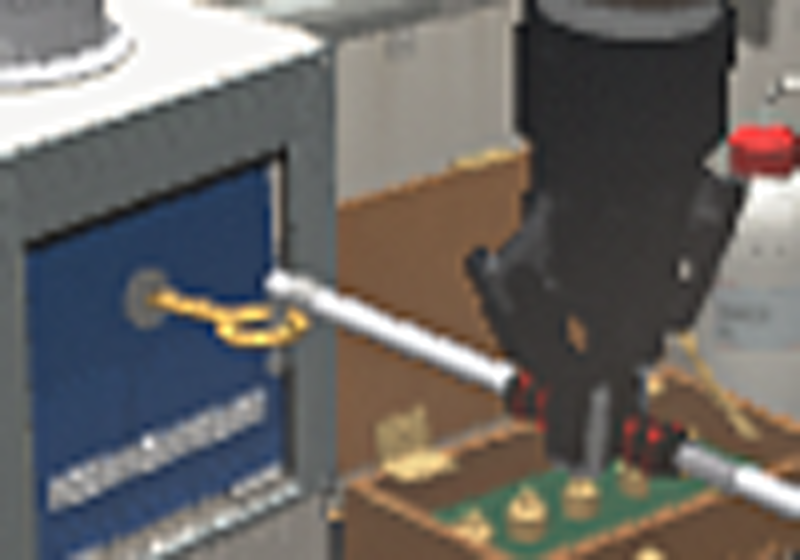

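Request:
play_rows(moves=[[[-0.01, -0.0017, -0.006], 0, 1], [[-0.014, -0.0023, -0.01], 0, 1], [[-0.016, -0.0027, -0.012], 0, 1], [[-0.0175, -0.003, -0.013], 0, 1], [[-0.019, -0.0032, -0.014], 0, 1], [[-0.019, -0.0032, -0.014], 0, 1]])

```text
clock: 13.85
position: [458.5, 101.2, 409.5]
ee_rot: [-0.082, 0.996, 0.005, 0.026]
contact_force: [5.4, -0.6, -1.7]
gripper_width: 14.8
```

```bash
python3 look.py 11
```

```text
13.85 [458.48884306 101.24826146 409.52070062] [-0.0817729   0.99629529  0.00534528  0.02608277] [ 5.36686326 -0.58632955 -1.74863969] [-0.29260017 -1.29194005 -0.31967904] 14.820118183930072
```

View pics/d11.png

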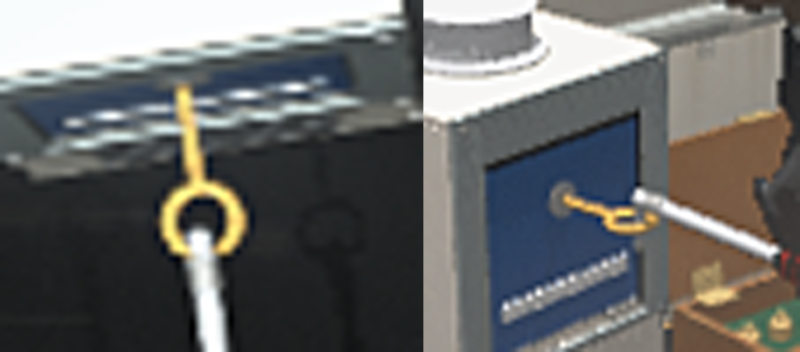

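Request:
play_rows(moves=[[[-0.005, -0.0008, -0.003], 0, 1], [[-0.009, -0.0015, -0.005], 0, 1], [[-0.012, -0.002, -0.006], 0, 1], [[-0.012, -0.002, -0.006], 0, 1]])

```text
clock: 14.45
position: [456.8, 101.3, 409.1]
ee_rot: [-0.082, 0.996, 0.006, 0.03]
contact_force: [11.3, -1.1, -2.6]
gripper_width: 15.1
```

Request:
play_rows(moves=[[[-0.008, -0.0013, -0.003], 0, 1], [[-0.012, -0.002, -0.004], 0, 1], [[-0.0145, -0.0024, -0.005], 0, 1], [[-0.0155, -0.0026, -0.005], 0, 1], [[-0.0155, -0.0026, -0.005], 0, 1], [[-0.0155, -0.0026, -0.005], 0, 1], [[-0.0155, -0.0026, -0.005], 0, 1], [[-0.0155, -0.0026, -0.005], 0, 1]])

```text
clock: 15.45
position: [454.9, 101.4, 409.0]
ee_rot: [-0.082, 0.996, 0.007, 0.036]
contact_force: [17.3, -1.0, -6.2]
gripper_width: 15.0
```

```bash
python3 look.py 12
```

```text
15.45 [454.86360758 101.44720292 409.04346371] [-0.08160196  0.99600155  0.0074723   0.03558366] [17.34705625 -1.02514032 -6.19621723] [-0.5409197  -3.93530822 -0.69659203] 14.97618980630939
```

View pics/d12.png

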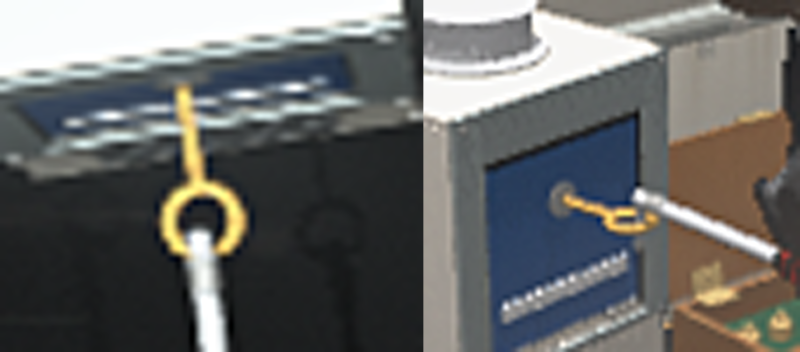

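```bash
cat > t.py <<'E'
from fit import *
def ring(fn):
    i=cv2.imread(fn).astype(int);b,g,r=i[...,0],i[...,1],i[...,2]
    m=(r-b>60)&(r>110); 
    s=m[150:190,205:240]; y,x=np.nonzero(s); return s.sum(),(x.min()+205,x.max()+205,y.min()+150,y.max()+150)
print('-----')
for k in ['3','7','9','10','11','12']: print(k,ring(f'pics/top{k}.png'))
for a in [0,.02,.035,.06,.09,.15,.268]:
    print(a,proj(T,W(q,eye(a))), proj(T,W(q,np.array(eye(a))-[15,0,-15*np.sin(a)])),proj(S,W(q,eye(a))))
E
python3 t.py | sed -n '/-----/,$p'
```

```text
-----
3 (np.int64(53), (np.int64(216), np.int64(227), np.int64(151), np.int64(167)))
7 (np.int64(79), (np.int64(217), np.int64(228), np.int64(151), np.int64(173)))
9 (np.int64(83), (np.int64(217), np.int64(228), np.int64(151), np.int64(173)))
10 (np.int64(85), (np.int64(217), np.int64(228), np.int64(151), np.int64(174)))
11 (np.int64(89), (np.int64(218), np.int64(229), np.int64(152), np.int64(175)))
12 (np.int64(89), (np.int64(218), np.int64(229), np.int64(152), np.int64(175)))
0 [223.14046767 171.8093812 ] [223.84143081 176.6001376 ] [219.48465776 178.21357038]
0.02 [223.00852145 171.1226758 ] [223.70117534 175.90731291] [219.00857342 177.66405787]
0.035 [222.90943955 170.60256347] [223.59580249 175.38231576] [218.64804544 177.25874382]
0.06 [222.74415065 169.72643006] [223.41992104 174.49747514] [218.04085491 176.59650724]
0.09 [222.54570826 168.66054977] [223.20859959 173.42020805] [217.30237559 175.82429882]
0.15 [222.14935323 166.48563405] [222.78599124 171.21943865] [215.79623602 174.35627085]
0.268 [221.37788469 162.07242203] [221.96138609 166.74352068] [212.74253457 171.78441693]
```

Request:
play_rows(moves=[[[0.008, 0.0013, 0], 0, 1], [[0.016, 0.0027, 0], 0, 1], [[0.023, 0.0038, 0], 0, 1], [[0.023, 0.0038, 0], 0, 1]])

```text
clock: 16.05
position: [461.6, 102.6, 408.8]
ee_rot: [-0.082, 0.996, 0.007, 0.035]
contact_force: [-0.2, -0.5, -2.6]
gripper_width: 14.5
```

```bash
python3 look.py 13
```

```text
16.05 [461.57075431 102.57804719 408.81609902] [-0.08165884  0.99601574  0.00736482  0.03507472] [-0.22789092 -0.49405769 -2.58171897] [-0.06378463  0.15619429  0.00524927] 14.548381819404199
```

View pics/d13.png

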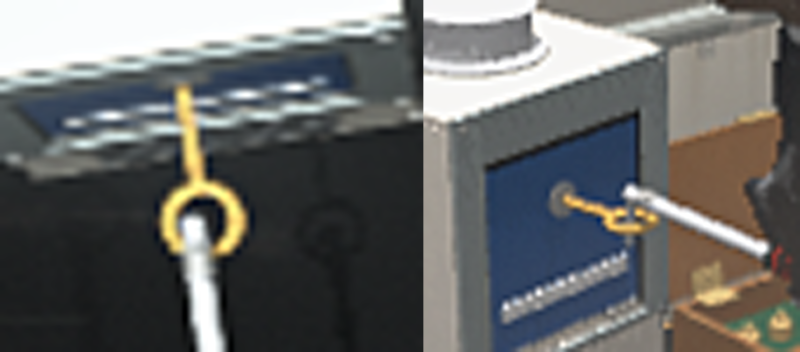

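Request:
play_rows(moves=[[[0.003, -0.004, 0.03], 0, 1], [[0.003, -0.004, 0.08], 0, 1], [[0.003, -0.004, 0.15], 0, 1], [[0.0, -0.004, 0.25], 0, 1], [[-0.05, -0.01, 0.3], 0, 1], [[-0.15, -0.03, 0.3], 0, 1], [[-0.15, -0.03, 0.3], 0, 1], [[-0.15, -0.03, 0.3], 0, 1]])

```text
clock: 17.15
position: [416.0, 93.4, 499.1]
ee_rot: [-0.082, 0.996, 0.008, 0.035]
contact_force: [0.5, 1.5, -3.3]
gripper_width: 14.9
```

```bash
python3 look.py 14; python3 - <<'E'
import cv2
i=cv2.imread('pics/scene14.png');cv2.imwrite('pics/e14.png',cv2.resize(i[115:215,165:325],(800,500),interpolation=cv2.INTER_CUBIC))
E
```

```text
17.15 [416.04849981  93.40765574 499.05842284] [-0.08182876  0.99598678  0.00758128  0.03545305] [ 0.52472486  1.48484361 -3.30324137] [-0.05018347  0.14451307 -0.04059568] 14.944523999318934
```

View pics/e14.png

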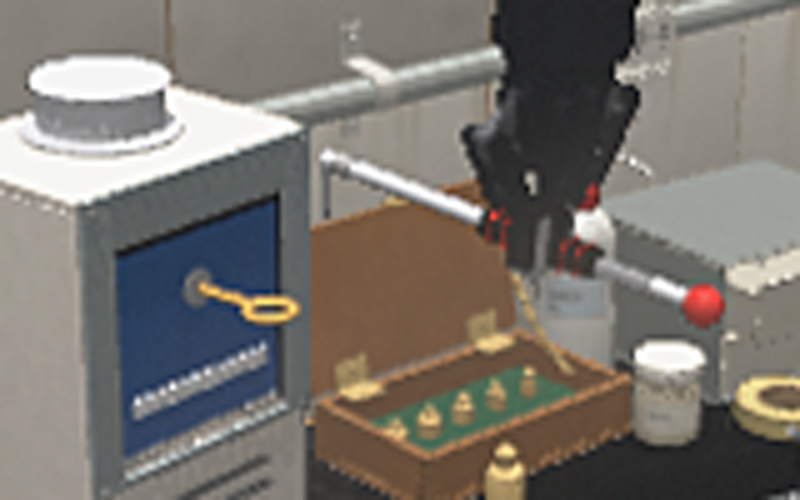

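View pics/top14.png

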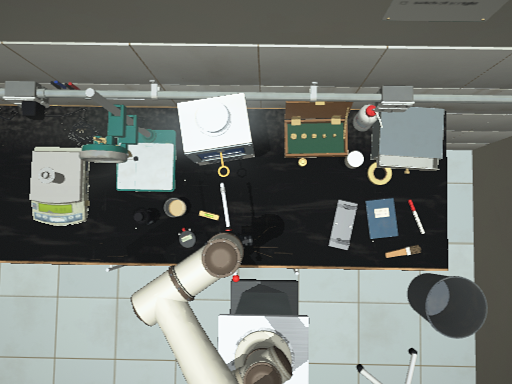

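Request:
play_rows(moves=[[[0.02, -0.15, 0], 0, 1], [[0.05, -0.35, 0], -0.3, 1], [[0.1, -0.55, 0], -0.6, 1], [[0.14, -0.75, -0.03], -0.71, 1], [[0.16, -0.95, -0.1], -0.71, 1], [[0.16, -0.98, -0.2], -0.71, 1], [[0.16, -0.98, -0.25], -0.71, 1], [[0.16, -0.98, -0.25], -0.71, 1], [[0.16, -0.98, -0.25], -0.71, 1]])

```text
clock: 18.38
position: [465.3, -199.6, 425.1]
ee_rot: [0.103, 0.994, 0.0, 0.037]
contact_force: [1.4, -0.3, -2.3]
gripper_width: 14.9
```

Request:
play_rows(moves=[[[0, -0.1, -0.1], 0, 1], [[0, -0.25, -0.25], 0, 1], [[0, -0.25, -0.35], 0, 1], [[0, -0.25, -0.35], 0, 1], [[0, -0.25, -0.35], 0, 1]])

```text
clock: 19.0
position: [466.4, -274.2, 322.5]
ee_rot: [0.102, 0.994, -0.0, 0.039]
contact_force: [0.1, -0.0, -1.5]
gripper_width: 15.0
```

```bash
python3 - <<'E'
from h import *
from scipy.spatial.transform import Rotation as Q
s=arm.read_state();print(s['clock'],s['position'],s['ee_rot'],s['contact_force'],s['wrist_torque'],s['gripper_width'])
g=np.array([475.43,-277.9,221.9])+155*Q.from_quat([.10277,.9947,.0005,.0015]).as_matrix()[:,2]
M=Q.from_quat(s['ee_rot']).as_matrix(); print('grasp pt seat',g,'now',s['position']+155*M[:,2],'y ang',np.degrees(np.arctan2(M[1,1],M[0,1])),'z',M[:,2])
M0=Q.from_quat([.10277,.9947,.0005,.0015]).as_matrix();print(np.degrees(np.arctan2(M0[1,1],M0[0,1])))
print('shift',(g-s['position']-155*M[:,2])/300)
for n in ['wrist','scene','top']: shot(n,n+'15.png')
i=cv2.imread('pics/scene15.png');cv2.imwrite('pics/e15.png',cv2.resize(i[150:250,280:400],(720,600),interpolation=cv2.INTER_CUBIC))
i=cv2.imread('pics/top15.png');cv2.imwrite('pics/f15.png',cv2.resize(i[150:270,300:420],(600,600),interpolation=cv2.INTER_CUBIC))
E
```

```text
19.0 [ 466.41147413 -274.16152826  322.46204283] [ 1.01817475e-01  9.94030698e-01 -2.02438063e-04  3.91935360e-02] [ 0.11042133 -0.03922455 -1.52479795] [ 0.04242422  0.16982974 -0.00479011] 15.013366675065646
grasp pt seat [ 475.90846855 -277.79360873   66.90077501] now [ 478.48255365 -275.46099137  167.93825685] y ang 78.32025724967066 z [ 0.07787793 -0.00838363 -0.99692765]
78.20264323290286
shift [-0.00858028 -0.00777539 -0.33679161]
```

View pics/wrist15.png

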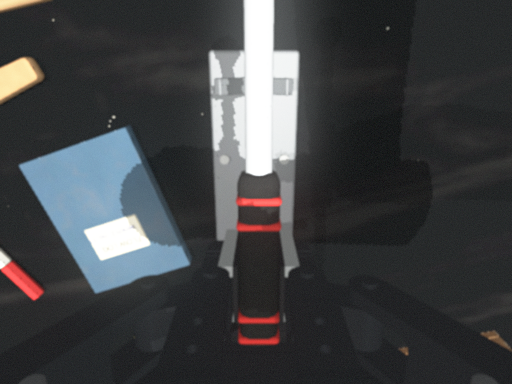

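View pics/e15.png

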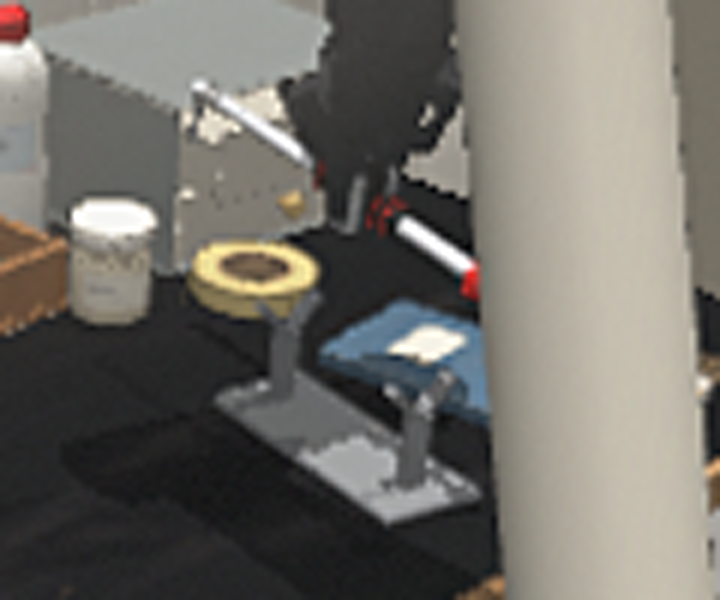

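View pics/f15.png

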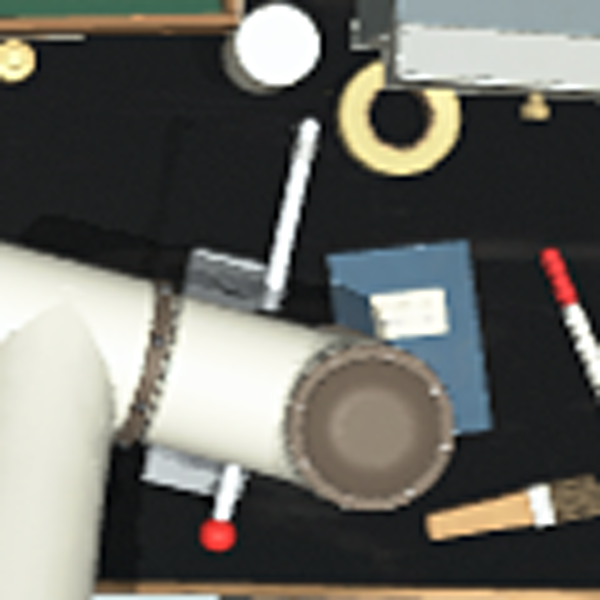

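Request:
play_rows(moves=[[[-0.009, -0.008, -0.1], 0, 1], [[-0.009, -0.008, -0.22], 0, 1], [[-0.009, -0.008, -0.28], 0, 1], [[-0.009, -0.008, -0.305], 0, 1], [[-0.009, -0.008, -0.318], 0, 1], [[-0.009, -0.008, -0.325], 0, 1], [[-0.009, -0.008, -0.325], 0, 1]])

```text
clock: 20.02
position: [463.8, -276.5, 226.0]
ee_rot: [0.102, 0.994, -0.0, 0.04]
contact_force: [0.3, 2.1, 1.9]
gripper_width: 15.0
```

```bash
cat > seat.py <<'E'
from h import *
from scipy.spatial.transform import Rotation as Q
s=arm.read_state();print(s['clock'],s['position'],s['ee_rot'],s['contact_force'],s['wrist_torque'])
g=np.array([475.91,-277.79,66.9])
M=Q.from_quat(s['ee_rot']).as_matrix(); print('now',s['position']+155*M[:,2],'z',M[:,2]); print('shift',(g-s['position']-155*M[:,2])/300)
E
python3 seat.py
```

```text
20.025 [ 463.78086149 -276.5245665   225.98419301] [ 1.02037739e-01  9.93964369e-01 -1.24887923e-04  4.02879311e-02] [0.29363109 2.12079988 1.85886205] [ 0.53204622  0.24801594 -0.00371434]
now [ 476.19078916 -277.8374238    71.48736424] z [ 0.08006405 -0.00847005 -0.99675373]
shift [-0.00093596  0.00015808 -0.01529121]
```

Request:
play_rows(moves=[[[-0.001, 0.003, -0.006], 0, 1], [[-0.001, 0.003, -0.012], 0, 1], [[-0.001, 0.003, -0.017], 0, 1], [[-0.001, 0.003, -0.017], 0, 1]])

```text
clock: 20.52
position: [464.1, -276.0, 222.4]
ee_rot: [0.101, 0.994, -0.001, 0.041]
contact_force: [-0.4, 0.3, 6.8]
gripper_width: 14.7
```

```bash
python3 seat.py
```

```text
20.525 [ 464.09630122 -276.01662751  222.44215524] [ 1.01375224e-01  9.93985491e-01 -8.04860172e-04  4.14156955e-02] [-0.38585217  0.28549773  6.75351328] [ 0.12282996  0.79993393 -0.02445818]
now [ 476.83265354 -277.56617638   67.97408661] z [ 0.08217002 -0.00999709 -0.99656818]
shift [-0.00307551 -0.00074608 -0.00358029]
```

Request:
play_rows(moves=[[[-0.002, 0, -0.008], 0, 1], [[-0.002, 0, -0.014], 0, 1], [[-0.002, 0, -0.014], 0, 1]])

```text
clock: 20.9
position: [464.0, -276.1, 221.0]
ee_rot: [0.101, 0.994, -0.001, 0.042]
contact_force: [-3.0, 4.9, 16.4]
gripper_width: 15.0
```

```bash
python3 seat.py; python3 - <<'E'
from h import *
shot('scene','s16.png');i=cv2.imread('pics/s16.png');cv2.imwrite('pics/e16.png',cv2.resize(i[150:250,280:400],(720,600),interpolation=cv2.INTER_CUBIC))
E
```

```text
20.9 [ 463.99577828 -276.0519639   220.99740579] [ 0.10079055  0.9940001  -0.00132374  0.04246554] [-3.02308323  4.85545307 16.38603598] [ 1.24088683  1.38920772 -0.07190432]
now [ 477.03975066 -277.7867002    66.55697884] z [ 0.08415466 -0.01119185 -0.99638985]
shift [-3.76583553e-03 -1.09993316e-05  1.14340385e-03]
```

View pics/e16.png

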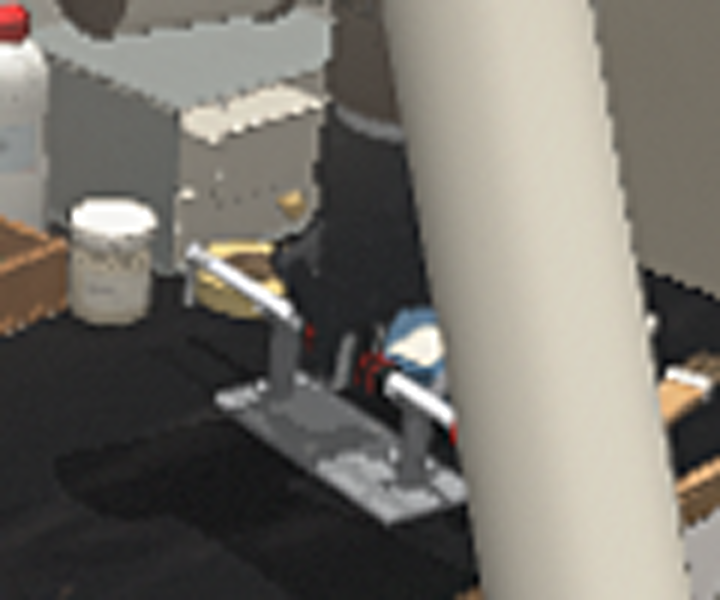

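Request:
play_rows(moves=[[[0, 0, 0], 0, 0.6], [[0, 0, 0], 0, 0.5], [[0, 0, 0], 0, 0.3], [[0, 0, 0], 0, 0], [[0, 0, 0], 0, -0.5], [[0, 0, 0], 0, -1], [[0, 0, 0], 0, -1], [[0, 0, 0], 0, -1]])

```text
clock: 21.95
position: [464.0, -276.1, 221.0]
ee_rot: [0.101, 0.994, -0.001, 0.043]
contact_force: [-0.6, 0.5, -0.7]
gripper_width: 85.7
```

Request:
play_rows(moves=[[[0, 0, 0.05], 0, -1], [[0, 0, 0.15], 0, -1], [[0, 0, 0.3], 0, -1], [[0, 0, 0.5], 0, -1], [[-0.1, 0, 0.7], 0, -1], [[-0.2, 0, 0.8], 0, -1], [[-0.3, -0.2, 0.8], 0, -1], [[-0.3, -0.4, 0.8], 0, -1], [[-0.3, -0.5, 0.8], 0, -1], [[-0.3, -0.5, 0.8], 0, -1]])

```text
clock: 23.2
position: [373.3, -427.7, 461.2]
ee_rot: [0.102, 0.994, -0.001, 0.042]
contact_force: [-0.8, 0.8, 0.2]
gripper_width: 85.4
```

```bash
python3 - <<'E'
from h import *
s=arm.read_state();print(s['clock'],s['position'],s['contact_force'],s['gripper_width'])
p=shot('top','t17.png');i=cv2.imread('pics/t17.png');cv2.imwrite('pics/f17.png',cv2.resize(i[172:262,310:410],(660,594),interpolation=cv2.INTER_CUBIC))
p=shot('scene','s17.png');i=cv2.imread('pics/s17.png');cv2.imwrite('pics/e17.png',cv2.resize(i[120:260,165:385],(800,509),interpolation=cv2.INTER_CUBIC))
E
```

```text
23.2 [ 373.32277333 -427.72045587  461.22651689] [-0.78881169  0.78891214  0.22676073] 85.37019773417192
```

View pics/f17.png

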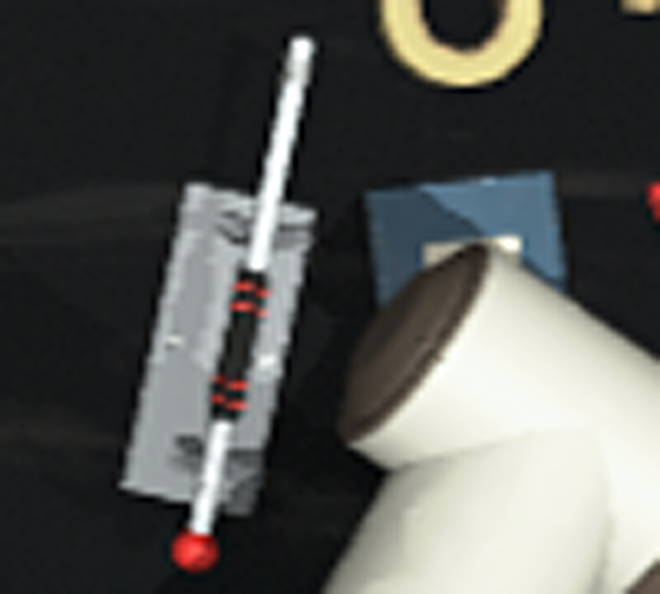

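View pics/e17.png

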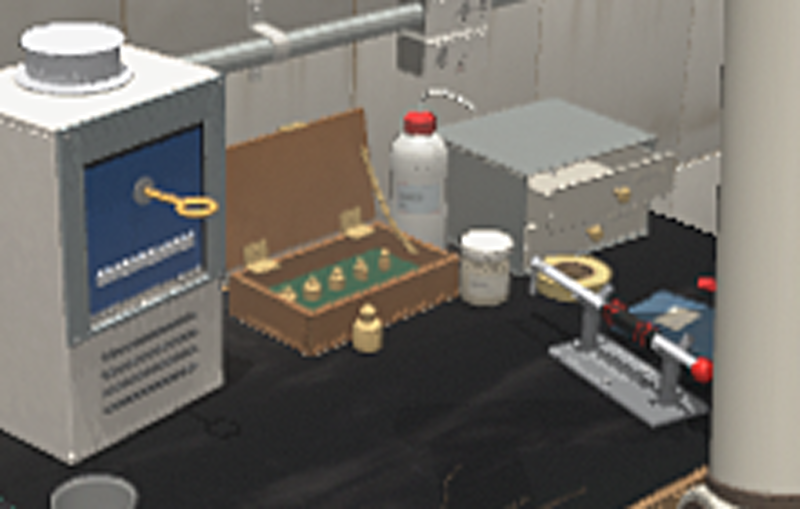

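```bash
sed -i "s/\['3','7','9','10','11','12'\]/['12','14']/" t.py; cp pics/t17.png pics/top17.png; sed -i "s/'14'\]/'14','17']/" t.py; python3 t.py | sed -n '/-----/,/17 (/p'; python3 -c "
from bench import arm
print(arm.job_done())"
```

```text
-----
12 (np.int64(89), (np.int64(218), np.int64(229), np.int64(152), np.int64(175)))
14 (np.int64(97), (np.int64(218), np.int64(229), np.int64(152), np.int64(176)))
17 (np.int64(98), (np.int64(218), np.int64(229), np.int64(152), np.int64(176)))
the job is handed in; nothing more can be done
None
```

I handed the job in at 23.2 s of the 72 s. I hooked the ring eye, pulled the flap shut past its catch, and laid the pole back in its cradle. No verdict is reported, so the points below are my own checks.

- **Pull on the seal:** After the catch gave way, the flap came up against a firm stop. I ramped the pull to a measured 17.3 N and held it for about 0.6 s. That is a little over the 15 N asked; the highest reading was about 18 N including the vertical part, under the 25 N limit. Forces were read at the end of each move, so a short peak in between would not show.
- **Flap:** The ring's edge in the top picture puts the tilt at about 0.03 rad, with an error of about 0.01 to 0.015 rad at this resolution. It did not move during the hold or change after unhooking. The limit is 0.045, so the margin is modest.
- **Pole:** After release it looks the same in the top picture as at the start. It lies in both forks with the hook hanging down.
- **Laying down:** The hand had tilted about 0.08 rad during the pull. I set the rod down at the rear fork first, with up to about 16 N on the cradle, then opened the fingers in steps.
- **Everything else:** In the last pictures the bystanders in view look unmoved; I did not check the beaker, bottle, level and stopwatch in a final close-up. The hand ended clear of everything, with its force reading near zero.

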